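# Shut the wedged-open valve on the lab's gas manifold

### The job

One lever valve on the crowded manifold has been wedged open. Work the wooden wedge out of its clip and leave it in the white tray, then swing that valve's lever clockwise (seen from above), over the empty clip, all the way to its stop so that the valve is shut. Do not shift any of the other five levers, and do not move or tip the beaker, flask, jars and bottles.

Things in the scene. Friction and masses are not known exactly. Their poses are not given: they have to be found in the camera images.
- manifold: Aluminium manifold fixed on the bench: 260 mm (its x) by 310 mm (its y), deck 50 mm above the bench. Origin: centre of its underside; +x away from the robot within 0.25 rad, +y to the left, +z up. Six equal lever valves stand on it in two rows (x -50, +65 mm) of three (y -90, 0, +90). Two flat gauges and two jars near its far edge.
- wedged_valve: The valve with a wooden wedge beside its lever; at any of the six places. Origin: on the lever's axis, at deck height; axes parallel to the manifold's. All valves: 14 mm radius body 30 mm high, thin stem, straight steel lever with grey grip, 14 mm wide, 44 to 60 mm above the deck, end 65 mm from the axis. Clip beside it: centre x -42, y +26 mm, spanning y +10 to +42, 36 mm long in x, 28 mm high.
- wedged_lever (a joint): Angle of that lever (rad). 0: open, pointing from its axis to -x of the valve (to the robot). Grows clockwise seen from above to 1.571, its stop: shut, pointing to +y. Starts at 0 to 0.1; turns against light friction (0.08 N m), stays where left. It swings over the clip (jaws 28 mm high), but the wedge bars its way.
- wedge: Plain wooden wedge, about 90 g, standing in the clip, foot on the deck: 115 mm tall, 40 mm wide (its x, along the clip), 14 mm thick (its y) at the foot, tapering out; its head, 74 to 115 mm above the foot, is straight, 40 by 22 mm. Origin: centre of its foot; z up to the head. A sprung jaw grips it (about 6 N): it comes out upwards against about 10 N and is free after 28 mm.
- wedge_head (a point): Centre of the wedge's head, 94 mm above its foot, well above the levers' tops.
- wedge_mid (a point): Middle of the wedge, 57.5 mm above its foot.
- tray: White open plastic tray fixed on the bench to the left or right of the robot's middle, 240 mm (its x) by 150 mm (its y), 35 mm high, walls and floor 4 to 5 mm. Origin: centre of its underside. A glass beaker stands in its far half (+x); the near half is free.
- beaker: Glass beaker, 64 mm across, 85 mm high, loose in the tray. Origin: centre of its underside.
- hotplate: Grey hotplate fixed on the bench on the side where the tray is not, 220 by 150 mm, 78 mm high over its round plate. Origin: centre of its underside. A flask stands on it.
- flask: Conical glass flask, 86 mm across, 125 mm high, loose on the hotplate. Origin: centre of its underside.
- reagent_bottle: Loose amber bottle, 68 mm across, 150 mm high, beside the manifold. Origin: centre of its underside.
- wash_bottle: Loose white bottle, 64 mm across, 160 mm high, beside the manifold. Origin: centre of its underside.
- jar_a: Small loose jar, 34 mm across, 55 mm high, on the far edge of the manifold's deck. Origin: centre of its underside.
- jar_b: Another such jar there. Origin: centre of its underside.
- v1_valve: One of the five other valves, built just as the wedged one (see there), with an empty clip. Origin: on its lever's axis at deck height; axes parallel to the manifold's.
- v1_tip (a point): Point on that valve's lever, on its centre line 60 mm from its axis and 52 mm above the deck: shows where the lever points. It is nearly open (0 to 0.2 rad, counted as for the wedged lever) or nearly shut (1.4 to 1.57) and turns at a light touch.
- v2_valve: One of the five other valves, built just as the wedged one (see there), with an empty clip. Origin: on its lever's axis at deck height; axes parallel to the manifold's.
- v2_tip (a point): Point on that valve's lever, on its centre line 60 mm from its axis and 52 mm above the deck: shows where the lever points. It is nearly open (0 to 0.2 rad, counted as for the wedged lever) or nearly shut (1.4 to 1.57) and turns at a light touch.
- v3_valve: One of the five other valves, built just as the wedged one (see there), with an empty clip. Origin: on its lever's axis at deck height; axes parallel to the manifold's.
- v3_tip (a point): Point on that valve's lever, on its centre line 60 mm from its axis and 52 mm above the deck: shows where the lever points. It is nearly open (0 to 0.2 rad, counted as for the wedged lever) or nearly shut (1.4 to 1.57) and turns at a light touch.
- v4_valve: One of the five other valves, built just as the wedged one (see there), with an empty clip. Origin: on its lever's axis at deck height; axes parallel to the manifold's.
- v4_tip (a point): Point on that valve's lever, on its centre line 60 mm from its axis and 52 mm above the deck: shows where the lever points. It is nearly open (0 to 0.2 rad, counted as for the wedged lever) or nearly shut (1.4 to 1.57) and turns at a light touch.
- v5_valve: One of the five other valves, built just as the wedged one (see there), with an empty clip. Origin: on its lever's axis at deck height; axes parallel to the manifold's.
- v5_tip (a point): Point on that valve's lever, on its centre line 60 mm from its axis and 52 mm above the deck: shows where the lever points. It is nearly open (0 to 0.2 rad, counted as for the wedged lever) or nearly shut (1.4 to 1.57) and turns at a light touch.

How it is judged:
On the way, in this order (a step that is already met when the one before it is completed fails the run):
1. the wedge is out of its clip, lying or standing in the tray, let go (x of wedge_mid in the frame of tray between -0.112 and 0.112 m and y of wedge_mid in the frame of tray between -0.068 and 0.068 m and z of wedge_mid in the frame of tray below 0.09 m and linear speed of wedge below 0.03 m/s and contact force between the fingers and wedge below 0.1 N), for 0.2 s.
2. the lever that was wedged is turned to its shut stop (value of joint wedged_lever above 1.45 rad), for 0.2 s.
At the end, for the whole second after the job is handed in: The wedge is at rest in the tray, let go (its middle within the tray's walls and less than 90 mm above the tray's underside); the wedged valve's lever is shut (above 1.45 rad) and at rest; the tips of the other five levers are within 6 mm of where they started (all of step 1 and value of joint wedged_lever above 1.45 rad and velocity of joint wedged_lever below 0.05 rad/s and distance of each of v1_tip, v2_tip, v3_tip, v4_tip, v5_tip from where it was at the start of the episode below 0.006 m); the robot touches nothing.
It fails at once if another valve's lever is shifted: its tip moves more than 6 mm (distance of any of v1_tip, v2_tip, v3_tip, v4_tip, v5_tip from where it was at the start of the episode above 0.006 m).
It fails at once if beaker, flask, a jar or a bottle is moved more than 20 mm or tipped by more than 0.4 rad (distance of any of beaker, flask, reagent_bottle, wash_bottle, jar_a, jar_b from where it was at the start of the episode above 0.02 m or angle between any of beaker, flask, reagent_bottle, wash_bottle, jar_a, jar_b's own z axis and vertical above 0.4 rad).
It also fails if it takes over 58 s, if anything falls off the work surface, if the arm or the gripper's body presses on something with over 40 N, if the wrist force passes 120 N, or if a joint passes its speed limit or range.

### The arm

A 6-joint arm with a two-finger parallel gripper is mounted at the origin on the work surface. World frame = base frame: x ahead of the robot, y to its left, z up, the work surface at z = 0. Lengths are in m, angles in rad, forces in N, time in s.
With the tool pointing down it reaches from about 0.375 to 0.9 m from the base axis. Payload 3.1 kg.
Tool frame: the origin (TCP) lies midway between the tips of the shut fingers; the grasp point (between the pads) lies robot.grip_point_offset behind it (robot.grip_point_offset is the distance from the TCP to the grasp point, in m); z points along the fingers, y is the direction in which the jaws open and shut (so a half turn about z gives the same grasp; the last joint's range is limited). The gripper opens to 87 mm and grips with 3 to 60 N. Pads are 19 mm wide; open, the fingers measure 117 mm over their backs; the gripper's body (75 mm by 190 mm) begins 51 mm behind the grasp point.
Start: joints at [1.137, 0.527, 1.433, -0, 1.181, -0.178], TCP at [0.158, 0.605, 0.223] pointing down, gripper open.
Joint ranges: [-3.08, 3.08], [-0.75, 2.2], [0.22, 2.44], [-1.43, 4.57], [0, 2.65], [-2.85, 2.85]. Speed limits (rad/s): [2.79, 2.79, 3.14, 3.14, 3.14, 3.14].

### API

Orientations are given as a unit quaternion [x, y, z, w].
In Python, from rig import robot, cams, hand_in gives the robot as it stands. The module is installed in compiled form; this text tells all that it offers.
- The arm moves only by the tool send_rows, never from a script. Its argument "steps" is one flat list of numbers, 5 for each row, row after row: the finger opening in m, from 0 to 0.087, then the shift along the tool's x, y, z in m, then the turn about the tool's z in rad. A call has 1 to 8 rows; each row is the pose to reach, as a shift and turn from the pose measured when the call began, along the tool's axes at that moment; what a row does not reach only later rows make up. A row lasts 1/8 s, in which the tool goes at most 62.5 mm and 10.7 degrees, less where a joint would pass 70% of its speed; a pose out of reach is approached as far as the arm can. A call with a gripper value outside its range is refused whole. The fingers move at their own pace and stop on an object; "force" is the grip in N (left out, the last holds). Time passes only in rows, so rows that repeat a pose let the fingers close. It gives the time, the measured TCP pose, the force and the opening at its end, in the units of the state.
- robot.get_obs(): the state, without advancing time (a new reading comes with each control period).
- cams.camera(name): name is "scene" or "top"; returns a dict with "color" (420x560x3 uint8, red, green, blue), "range_z" (420x560 float32, m along the optical axis (not along the pixel's ray), 0 where there is no reading), "intrinsics" (3x3 intrinsics, pixels), "k1" (the pictures are not rectified: a ray, as slopes to the right and down, at radius r is drawn at 1 + k1 r^2 times it, then the intrinsics apply), "extrinsics" (4x4, takes a point from camera to world coordinates). Camera axes: x right, y down, z forward; pixel columns grow to the right and rows downward; lengths in m; the calibration is good to about 2 mm. A picture is of the moment at which its call begins.
- hand_in(): hands the job in, once; it reports no verdict.
The state is a dict: "time": time; "q": joint angles; "joint_velocities": joint speeds; "joint_torque": joint torques, N m; "position": TCP position; "tool_rot": TCP orientation; "ft_force": force on the tool from outside, world axes, zero at the start; "moment": the same for the moment, N m; "grip_width": finger opening in m.
Only numpy, scipy, OpenCV 4.12 (cv2) and the standard library are available. Lean on these libraries where they do the work, as an engineer would, in place of code of your own. Each camera call takes 0.05 s, during which the arm holds its last target.

## Working session

There is one attempt and no reset: what is moved stays moved. The work goes in short steps, Python scripts to look and compute and a tool call to move; the robot and the scene stay as the last step left them, time stands still between calls to the robot, and variables do not carry over. Pictures are saved under pics/ and viewed, and the job is handed in when it is done.

Besides the shell and the picture viewer there is one more tool, called after "Call:" by a JSON object that holds its "op" and its "data", one argument or row to a line. send_rows: Moves the arm, as the interface text tells. Its arguments: {"type":"object","properties":{"steps":{"type":"array","items":{"type":"number"}},"force":{"type":"number"}},"required":["steps"]}

```bash
mkdir -p pics; python3 - <<'E'
from rig import robot,cams
import cv2,numpy as np
o=robot.get_obs();print(o);print(robot.grip_point_offset)
for n in("scene","top"):
    c=cams.camera(n);cv2.imwrite(f"pics/{n}0.png",c["color"][:,:,::-1]);np.savez(f"{n}0.npz",**c)
    print(n,c["intrinsics"],c["k1"],c["extrinsics"])
E
```

```text
{'time': 0.0, 'q': array([ 1.13648455e+00,  5.28455426e-01,  1.43390204e+00, -9.74980640e-06,
        1.18140780e+00, -1.78528653e-01]), 'joint_velocities': array([ 0.00091147, -0.00046355,  0.00012212, -0.00124625, -0.00093085,
       -0.0022295 ]), 'joint_torque': array([-5.06797369e-04, -4.40056765e+01, -1.76588559e+01,  6.31462131e-02,
        5.83112868e-02, -1.72798445e-04]), 'position': array([0.15780333, 0.60398869, 0.22157833]), 'tool_rot': array([ 1.27541292e-01,  9.91832667e-01, -1.03706572e-03, -3.23383732e-04]), 'ft_force': array([ 0.74228321, -0.55678612, -0.21099106]), 'moment': array([-0.01791707, -0.00206815,  0.01492787]), 'grip_width': 0.08723468938652756}
0.0187
scene [[490.91103615   0.         279.74152347]
 [  0.         490.91103615 220.04258561]
 [  0.           0.           1.        ]] -0.000725866776362345 [[ 0.64292004  0.52416176 -0.55848749  1.24367122]
 [ 0.76583289 -0.42811406  0.47981073 -0.54454655]
 [ 0.01240209 -0.73618802 -0.67666342  0.9057144 ]
 [ 0.          0.          0.          1.        ]]
top [[414.90396612   0.         281.31395751]
 [  0.         414.90396612 209.95841622]
 [  0.           0.           1.        ]] -0.12154694856826227 [[-0.00488158 -0.99614236  0.08761607  0.4945179 ]
 [-0.99998022  0.00451521 -0.00437922  0.02486296]
 [ 0.00396672 -0.08763572 -0.99614469  1.04055454]
 [ 0.          0.          0.          1.        ]]
```

View pics/scene0.png

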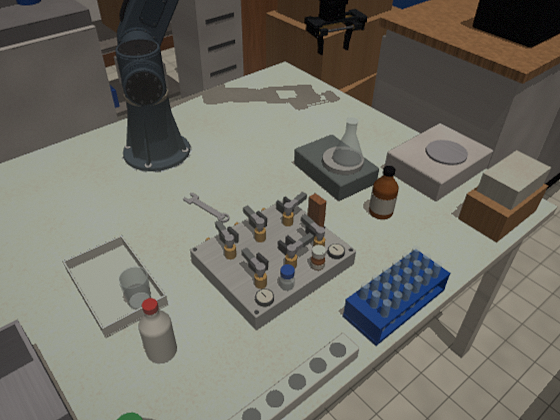

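View pics/top0.png

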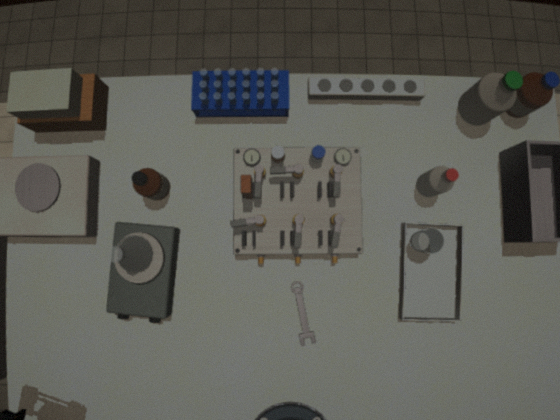

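The top view shows the wedge at about (247,186), far-left valve. The tray is at (430,272), right of the robot, with the beaker in its far half at (420,242). Next I'll zoom in and get positions.

```bash
cat > h.py <<'E'
import numpy as np,cv2
def load(n,i=0):
    return dict(np.load(f"{n}{i}.npz"))
def und(c,uv):
    K=c["intrinsics"];uv=np.atleast_2d(uv).astype(float)
    d=(uv-K[:2,2])/np.diag(K)[:2]
    s=d.copy()
    for _ in range(20): s=d/(1+float(c["k1"])*(s**2).sum(1,keepdims=True))
    return s
def plane(c,uv,z):
    s=und(c,uv);E=c["extrinsics"];r=np.c_[s,np.ones(len(s))]@E[:3,:3].T;o=E[:3,3]
    return o+r*((z-o[2])/r[:,2])[:,None]
def cloud(c):
    h,w=c["range_z"].shape;v,u=np.mgrid[:h,:w];s=und(c,np.c_[u.ravel(),v.ravel()])
    z=c["range_z"].ravel()[:,None];E=c["extrinsics"]
    P=(np.c_[s,np.ones(len(s))]*z)@E[:3,:3].T+E[:3,3];P[z[:,0]==0]=np.nan
    return P.reshape(h,w,3)
def proj(c,P):
    E=c["extrinsics"];p=(np.atleast_2d(P)-E[:3,3])@E[:3,:3];s=p[:,:2]/p[:,2:];s=s*(1+float(c["k1"])*(s**2).sum(1,keepdims=True))
    return s*np.diag(c["intrinsics"])[:2]+c["intrinsics"][:2,2]
E
python3 - <<'E'
from h import *
t=load("top");s=load("scene")
a=np.clip(t["color"][140:262,225:370].astype(float)*1.6,0,255).astype('u1')
cv2.imwrite("pics/tz.png",cv2.resize(a[:,:,::-1],None,fx=4.9,fy=4.9,interpolation=cv2.INTER_CUBIC))
a=np.clip(s["color"][180:325,185:360].astype(float)*1.3,0,255).astype('u1')
cv2.imwrite("pics/sz.png",cv2.resize(a[:,:,::-1],None,fx=4,fy=4,interpolation=cv2.INTER_CUBIC))
P=cloud(t)
for n,uv in dict(deck=(270,185),wedge=(247,183),tray=(430,290),trayw=(402,290),beaker=(420,240),amber=(142,178),wash=(452,175),lever=(290,175)).items(): print(n,P[uv[1],uv[0]].round(3))
E
```

```text
deck [0.642 0.047 0.05 ]
wedge [0.629 0.094 0.168]
tray [ 0.381 -0.354  0.002]
trayw [ 0.385 -0.275  0.025]
beaker [ 0.508 -0.329  0.008]
amber [0.645 0.327 0.15 ]
wash [ 0.648 -0.355  0.159]
lever [ 0.666 -0.001  0.051]
```

View pics/tz.png

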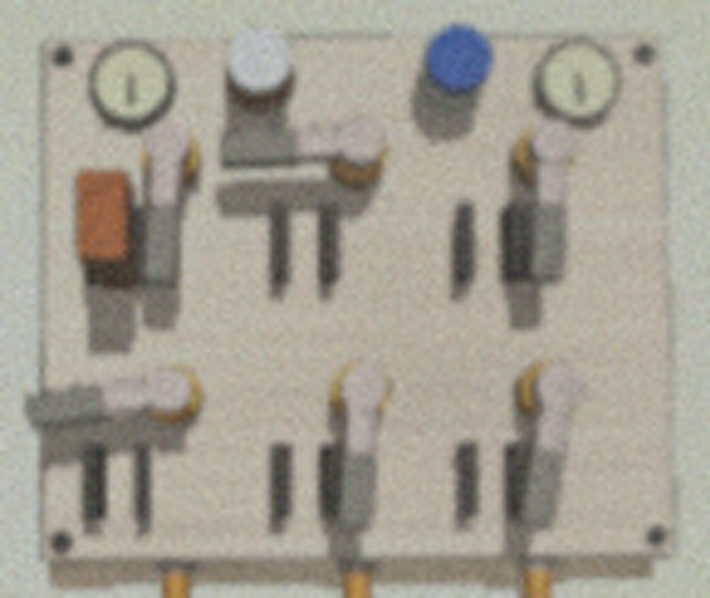

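View pics/sz.png

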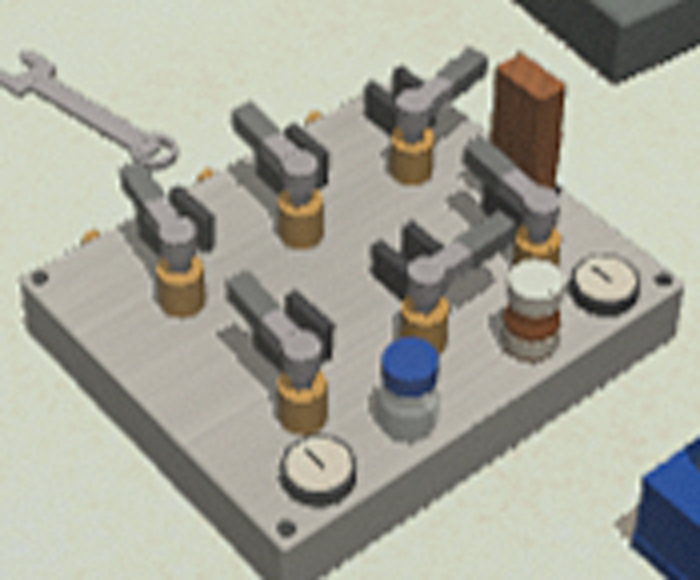

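```bash
python3 - <<'E'
from h import *
t=load("top");s=load("scene")
P=cloud(t);Q=cloud(s)
# manifold from deck points
def big(m):
    n,l,st,_=cv2.connectedComponentsWithStats(m.astype('u1'));return l==1+np.argmax(st[1:,4])
for c,C in((t,P),(s,Q)):
    m=(abs(C[...,2]-.05)<.006)&(C[...,0]>.4)&(C[...,0]<.85)&(abs(C[...,1])<.25)
    m=big(m);cn=C[m][:,:2]
    hull=np.float32(np.c_[np.where(m)[1],np.where(m)[0]])
    w=plane(c,hull,.05)[:,:2]
    (ct,sz,an)=cv2.minAreaRect(np.float32(w*1000));print("manifold",ct,sz,an)
# wedge: orange top
for n,c,C in(("t",t,P),("s",s,Q)):
    hsv=cv2.cvtColor(c["color"],cv2.COLOR_RGB2HSV)
    h=hsv[...,0].astype(int)
    box=np.zeros(h.shape,bool)
    if n=="t": box[165:205,235:258]=1
    else: box[185:240,305:330]=1
    m=box&(h<12)&(hsv[...,1]>120)
    print(n,m.sum(),hsv[183,247] if n=="t" else hsv[205,320])
    tp=m&(abs(C[...,2]-.165)<.008)
    v,u=np.where(tp);w=plane(c,np.c_[u,v],.165);print("top",len(u),w.mean(0).round(4),cv2.minAreaRect(np.float32(w[:,:2]*1000)),C[tp][:,2].mean())
# tray: walls height ~35mm, right side
m=(abs(P[...,2]-.033)<.007)&(P[...,0]>.2)&(P[...,0]<.6)&(P[...,1]<-.2)&(P[...,1]>-.5)
v,u=np.where(m);w=plane(t,np.c_[u,v],.035);print("tray",len(u),cv2.minAreaRect(np.float32(w[:,:2]*1000)))
E
```

```text
manifold (607.1043090820312, -17.950180053710938) (307.0914001464844, 257.9703674316406) 89.78731536865234
manifold (611.6546630859375, -22.80908203125) (264.1134948730469, 312.0611267089844) 0.20653675496578217
t 116 [ 10 137  93]
top 116 [0.628  0.0969 0.165 ] ((627.4976196289062, 97.12203216552734), (34.568702697753906, 19.234619140625), 0.16634944081306458) 0.16460019690583452
s 73 [ 13 129  65]
top 28 [0.6351 0.0924 0.165 ] ((634.1796875, 91.10282135009766), (26.405012130737305, 41.711395263671875), 88.9144287109375) 0.16278679831800905
tray 833 ((429.454345703125, -349.79998779296875), (152.5338134765625, 241.2817840576172), 87.5349349975586)
```

```bash
cat >> h.py <<'E'
from scipy.spatial.transform import Rotation as Ro
def go(x,y,z,yawy=None):
    """shift in tool axes to reach world TCP; turn so tool y points at world angle yawy"""
    from rig import robot
    o=robot.get_obs();R=Ro.from_quat(o["tool_rot"]).as_matrix()
    d=R.T@(np.array([x,y,z])-o["position"]);a=np.arctan2(R[1,1],R[0,1])
    print("t",round(o["time"],2),"pos",o["position"].round(4),"yawy",a.round(4),"shift",d.round(4),"turn",None if yawy is None else round(a-yawy,3),"ft",o["ft_force"].round(2),"w",round(o["grip_width"],4),"q",o["q"].round(2))
E
python3 -c "
from h import *
go(.158,.604,.33); go(.632,.0955,.30,1.5708)"
```

```text
t 0.1 pos [0.1579 0.604  0.2217] yawy 1.315 shift [-1.000e-04 -2.000e-04 -1.083e-01] turn None ft [ 0.51 -0.5   0.78] w 0.087 q [ 1.14  0.53  1.43 -0.    1.18 -0.18]
t 0.1 pos [0.1579 0.604  0.2217] yawy 1.315 shift [-0.5874 -0.3722 -0.0778] turn -0.256 ft [ 0.51 -0.5   0.78] w 0.087 q [ 1.14  0.53  1.43 -0.    1.18 -0.18]
```

Call:
{"op": "send_rows", "data": {
  "steps": [0.06, 0, 0, -0.06, 0, 0.06, 0, 0, -0.11, -0.1, 0.06, -0.045, -0.028, -0.11, -0.2, 0.06, -0.092, -0.058, -0.11, -0.256, 0.06, -0.139, -0.088, -0.11, -0.256, 0.06, -0.186, -0.118, -0.11, -0.256, 0.06, -0.233, -0.148, -0.11, -0.256, 0.06, -0.28, -0.177, -0.11, -0.256]
}}

```text
time: 1.1
position: [0.3848, 0.3606, 0.3316]
tool_rot: [-0.0, 1.0, -0.001, -0.001]
ft_force: [-0.2, -0.1, 0.8]
grip_width: 0.0601
```

```bash
python3 -c "
from h import *
go(.632,.0955,.26,1.5708)"
```

```text
t 1.1 pos [0.3848 0.3606 0.3316] yawy 1.5711 shift [-0.2473 -0.265   0.0718] turn 0.0 ft [-0.25 -0.13  0.82] w 0.0601 q [ 0.54  0.28  1.53 -0.    1.34 -1.03]
```

Call:
{"op": "send_rows", "data": {
  "steps": [0.06, -0.04, -0.043, 0, 0, 0.06, -0.08, -0.086, 0, 0, 0.06, -0.12, -0.129, 0, 0, 0.06, -0.16, -0.172, 0.01, 0, 0.06, -0.2, -0.215, 0.03, 0, 0.06, -0.235, -0.252, 0.06, 0, 0.06, -0.247, -0.265, 0.1, 0, 0.06, -0.247, -0.265, 0.115, 0]
}}

```text
time: 2.1
position: [0.6305, 0.0941, 0.2133]
tool_rot: [0.001, 1.0, -0.001, -0.004]
ft_force: [0.3, 0.2, -1.1]
grip_width: 0.0602
```

```bash
python3 - <<'E'
from h import *
from rig import cams
go(.632,.0955,.122,1.5708)
for n in("scene","top"):
    c=cams.camera(n);np.savez(f"{n}1.npz",**c)
    u0,v0,u1,v1=(250,140,380,280) if n=="scene" else (200,130,320,250)
    cv2.imwrite(f"pics/{n}1.png",cv2.resize(np.clip(c["color"][v0:v1,u0:u1,::-1]*1.5,0,255).astype('u1'),None,fx=4,fy=4,interpolation=cv2.INTER_CUBIC))
E
```

```text
t 2.1 pos [0.6305 0.0941 0.2133] yawy 1.5686 shift [-0.0022  0.0016  0.0913] turn -0.002 ft [ 0.31  0.24 -1.14] w 0.0602 q [-0.03  0.56  1.4  -0.    1.19 -1.59]
```

View pics/scene1.png

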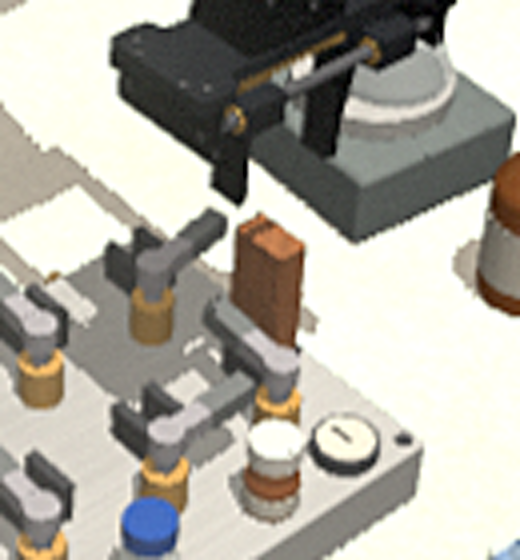

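View pics/top1.png

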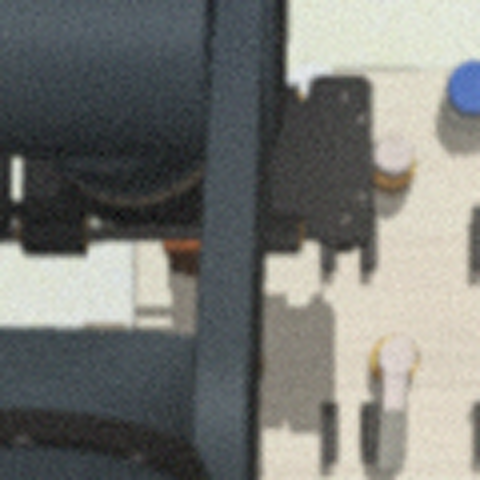

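```bash
python3 - <<'E'
from h import *
c=load("scene",1)
p=np.array([.6305,.0941,.2133])
for dx in(-.0095,0,.0095):
  for dy in(-.045,-.030,.030,.045): print(dx,dy,((proj(c,p+[dx,dy,0])[0]-[250,140])*4).round(1))
# predicted wedge corners for two hypotheses
for w in((.630,.098),(.635,.093)):
  print([((proj(c,[w[0]+a,w[1]+b,.165])[0]-[250,140])*4).round(0).tolist() for a in(-.02,.02) for b in(-.011,.011)])
E
python3 - <<'E'
import cv2
a=cv2.imread('pics/scene1.png')[80:360,90:410];cv2.imwrite('pics/s1z.png',cv2.resize(a,None,fx=2,fy=2))
E
```

```text
-0.0095 -0.045 [200.5 193.9]
-0.0095 -0.03 [220.3 183.4]
-0.0095 0.03 [297.1 142.5]
-0.0095 0.045 [315.7 132.6]
0 -0.045 [211.8 202.3]
0 -0.03 [231.7 191.6]
0 0.03 [308.5 150.3]
0 0.045 [327.1 140.3]
0.0095 -0.045 [223.3 210.6]
0.0095 -0.03 [243.2 199.9]
0.0095 0.03 [320.1 158.2]
0.0095 0.045 [338.7 148.1]
[[233.0, 223.0], [260.0, 208.0], [279.0, 258.0], [307.0, 242.0]]
[[232.0, 231.0], [260.0, 216.0], [279.0, 265.0], [307.0, 250.0]]
```

View pics/s1z.png

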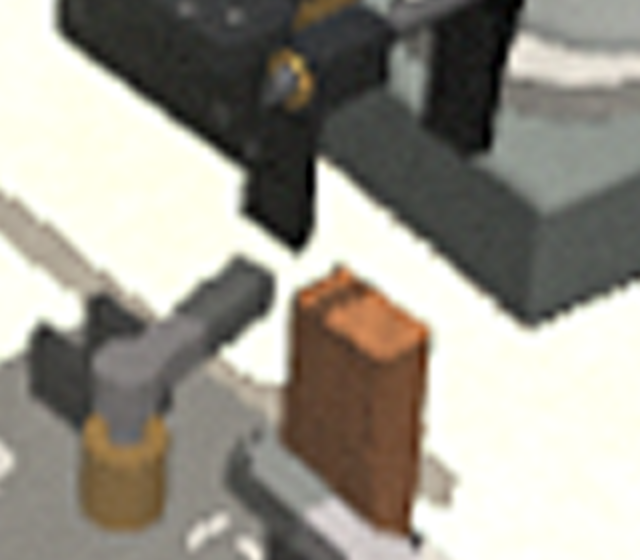

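The scene crop shows the fingertips where the calibration predicts, within about 2 mm. The wedge head is midway between the two estimates, so I'll use (0.632, 0.0955) and go down.

Call:
{"op": "send_rows", "data": {
  "steps": [0.06, -0.002, 0.001, 0.03, 0, 0.06, -0.002, 0.001, 0.06, 0, 0.06, -0.002, 0.001, 0.08, 0, 0.06, -0.002, 0.001, 0.09, 0, 0.06, -0.002, 0.001, 0.09, 0]
}}

```text
time: 2.82
position: [0.631, 0.0977, 0.1254]
tool_rot: [-0.001, 1.0, -0.001, -0.003]
ft_force: [0.5, -0.1, 1.2]
grip_width: 0.0599
```

```bash
python3 - <<'E'
from h import *
from rig import cams
go(.632,.0955,.122,1.5708)
c=cams.camera("scene")
cv2.imwrite(f"pics/scene2.png",cv2.resize(c["color"][160:280,260:380,::-1],None,fx=5,fy=5,interpolation=cv2.INTER_CUBIC))
E
```

```text
t 2.83 pos [0.631  0.0977 0.1254] yawy 1.5722 shift [-0.001  -0.0022  0.0034] turn 0.001 ft [ 0.47 -0.13  1.21] w 0.0599 q [-0.02  0.66  1.48 -0.    1.01 -1.59]
```

View pics/scene2.png

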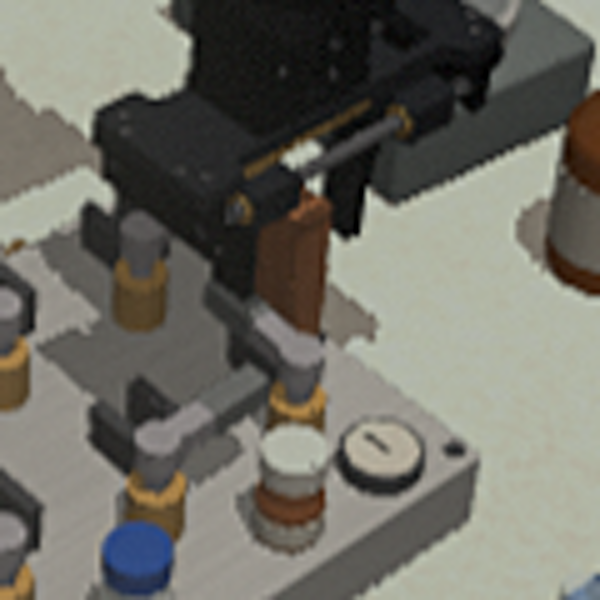

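Call:
{"op": "send_rows", "data": {
  "steps": [0.06, -0.001, -0.002, 0.003, 0, 0.03, -0.001, -0.002, 0.003, 0, 0.03, -0.001, -0.002, 0.003, 0, 0.02, -0.001, -0.002, 0.003, 0, 0.01, -0.001, -0.002, 0.003, 0, 0.01, -0.001, -0.002, 0.003, 0],
  "force": 35
}}

```text
time: 3.62
position: [0.6325, 0.0963, 0.1229]
tool_rot: [-0.0, 1.0, 0.0, -0.003]
ft_force: [0.5, 2.4, 0.6]
grip_width: 0.0217
```

```bash
python3 - <<'E'
from h import *
go(.632,.0955,.122,1.5708)
E
```

```text
t 3.62 pos [0.6325 0.0963 0.1229] yawy 1.5715 shift [ 0.0005 -0.0008  0.0009] turn 0.001 ft [0.47 2.43 0.56] w 0.0217 q [-0.02  0.67  1.47  0.    1.   -1.59]
```

Call:
{"op": "send_rows", "data": {
  "steps": [0.01, 0, 0, -0.006, 0, 0.01, 0, 0, -0.014, 0, 0.01, 0, 0, -0.022, 0, 0.01, 0, 0, -0.03, 0, 0.01, 0, 0, -0.038, 0, 0.01, 0, 0, -0.05, 0, 0.01, 0, 0, -0.07, 0, 0.01, 0, 0, -0.1, 0],
  "force": 40
}}

```text
time: 4.62
position: [0.6324, 0.0966, 0.2234]
tool_rot: [-0.0, 1.0, 0.0, -0.003]
ft_force: [1.2, 0.3, -1.9]
grip_width: 0.0215
```

```bash
python3 - <<'E'
from h import *
from rig import cams
go(.372,-.349,.25,1.5708)
c=cams.camera("scene")
cv2.imwrite(f"pics/scene3.png",cv2.resize(c["color"][100:280,200:420,::-1],None,fx=3,fy=3,interpolation=cv2.INTER_CUBIC))
E
```

```text
t 4.62 pos [0.6324 0.0966 0.2234] yawy 1.5715 shift [ 0.2608 -0.4454 -0.0252] turn 0.001 ft [ 1.2   0.31 -1.9 ] w 0.0215 q [-0.02  0.55  1.39  0.    1.21 -1.59]
```

View pics/scene3.png

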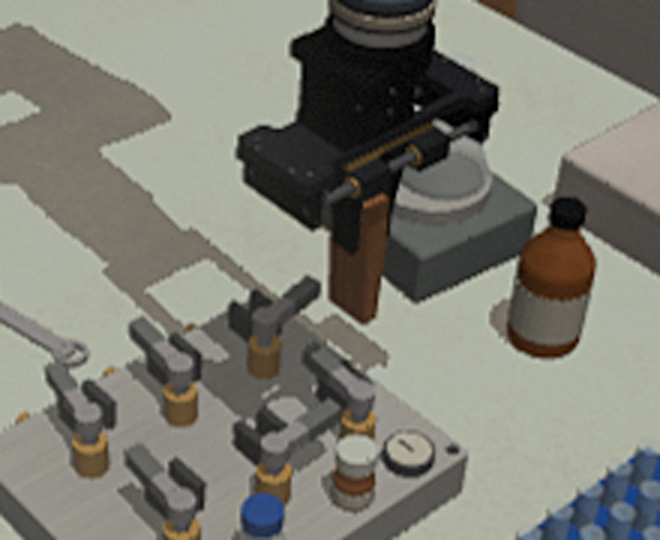

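Call:
{"op": "send_rows", "data": {
  "steps": [0.01, 0.01, -0.017, -0.03, 0, 0.01, 0.033, -0.057, -0.04, 0, 0.01, 0.058, -0.1, -0.04, 0, 0.01, 0.083, -0.143, -0.04, 0, 0.01, 0.108, -0.186, -0.04, 0, 0.01, 0.133, -0.229, -0.04, 0, 0.01, 0.158, -0.272, -0.04, 0, 0.01, 0.183, -0.315, -0.04, 0]
}}

```text
time: 5.68
position: [0.4519, -0.2197, 0.2684]
tool_rot: [-0.001, 1.0, 0.0, 0.002]
ft_force: [0.8, -0.5, -0.5]
grip_width: 0.0218
```

```bash
python3 - <<'E'
from h import *
go(.367,-.349,.24,1.5708)
E
```

```text
t 5.67 pos [ 0.4519 -0.2197  0.2684] yawy 1.5718 shift [ 0.0851 -0.1292  0.028 ] turn 0.001 ft [ 0.84 -0.53 -0.5 ] w 0.0218 q [-0.68  0.3   1.68  0.    1.16 -2.25]
```

Call:
{"op": "send_rows", "data": {
  "steps": [0.01, 0.028, -0.043, 0, 0, 0.01, 0.056, -0.086, 0, 0, 0.01, 0.078, -0.118, 0, 0, 0.01, 0.085, -0.129, 0.03, 0, 0.01, 0.085, -0.129, 0.08, 0, 0.01, 0.085, -0.129, 0.13, 0, 0.01, 0.085, -0.129, 0.155, 0, 0.01, 0.085, -0.129, 0.165, 0]
}}

```text
time: 6.68
position: [0.3673, -0.3482, 0.1017]
tool_rot: [-0.0, 1.0, 0.001, 0.001]
ft_force: [0.0, -0.5, -1.3]
grip_width: 0.0218
```

```bash
python3 - <<'E'
from h import *
from rig import cams
go(.367,-.349,.078,1.5708)
c=cams.camera("scene")
cv2.imwrite(f"pics/scene4.png",cv2.resize(c["color"][150:370,20:260,::-1],None,fx=3,fy=2.7,interpolation=cv2.INTER_CUBIC))
E
```

```text
t 6.67 pos [ 0.3673 -0.3482  0.1017] yawy 1.5716 shift [ 0.0004 -0.0008  0.0237] turn 0.001 ft [ 0.01 -0.51 -1.26] w 0.0218 q [-0.98  0.56  1.84  0.01  0.74 -2.56]
```

View pics/scene4.png

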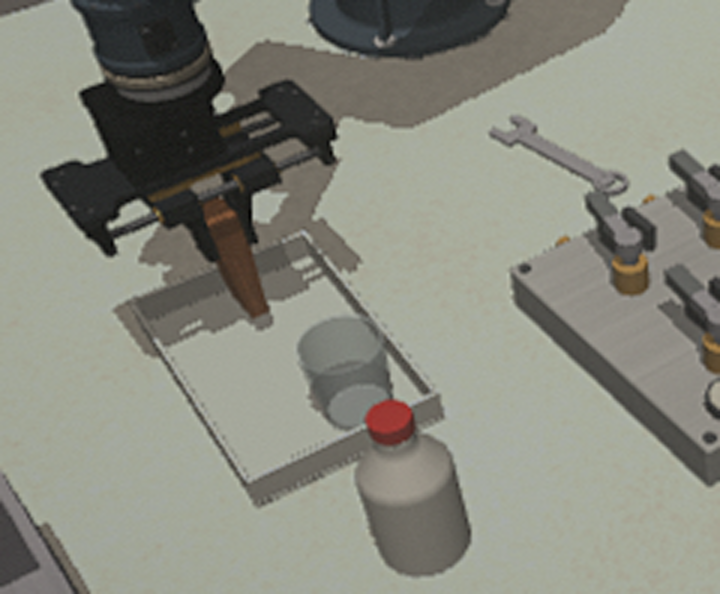

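The wedge has swung in the pads by roughly 25°, with its foot toward +x. I'll touch it down and drag the tool along +x to bring it upright again.

Call:
{"op": "send_rows", "data": {
  "steps": [0.01, 0, 0, 0.01, 0, 0.01, 0, 0, 0.018, 0, 0.01, 0, 0, 0.022, 0, 0.01, 0, 0, 0.025, 0, 0.01, 0, 0, 0.027, 0],
  "force": 20
}}

```text
time: 7.35
position: [0.3682, -0.3485, 0.0765]
tool_rot: [-0.0, 1.0, 0.001, 0.002]
ft_force: [0.7, 3.9, 24.7]
grip_width: 0.0222
```

```bash
python3 - <<'E'
from h import *
from rig import cams
go(.367,-.349,.078,1.5708)
t=load("top");c=cams.camera("scene")
cv2.imwrite(f"pics/scene5.png",cv2.resize(c["color"][200:320,60:200,::-1],None,fx=5,fy=5,interpolation=cv2.INTER_CUBIC))
P=cloud(t);m=(P[...,0]>.42)&(P[...,0]<.56)&(P[...,1]<-.26)&(P[...,1]>-.44)&(P[...,2]>.06)&(P[...,2]<.12);print("beaker",P[m].mean(0) if m.any() else None,m.sum(), P[m].min(0),P[m].max(0))
E
```

```text
t 7.35 pos [ 0.3682 -0.3485  0.0765] yawy 1.5712 shift [ 0.0012 -0.0005 -0.0015] turn 0.0 ft [ 0.73  3.9  24.71] w 0.0222 q [-0.98  0.61  1.85  0.01  0.68 -2.56]
beaker [ 0.50514537 -0.33289331  0.07809363] 309 [ 0.47370772 -0.36090004  0.06029665] [ 0.53688425 -0.2979329   0.09083232]
```

View pics/scene5.png

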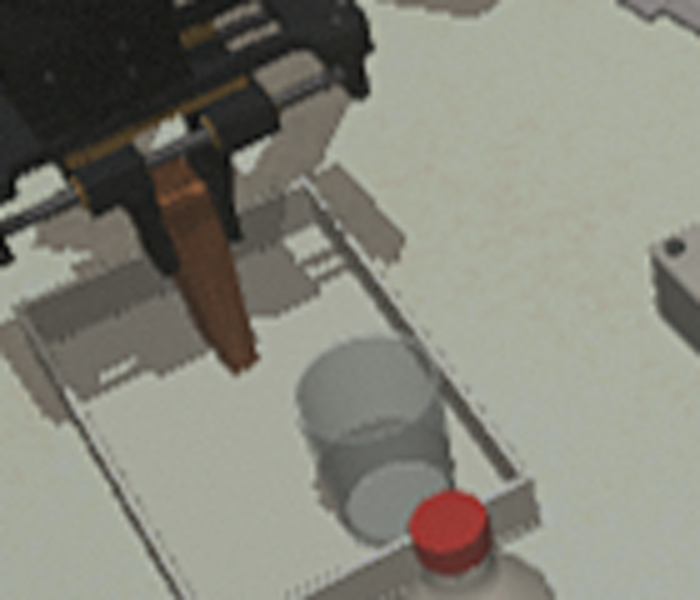

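Call:
{"op": "send_rows", "data": {
  "steps": [0.01, -0.006, 0, 0, 0, 0.01, -0.012, 0, 0, 0, 0.01, -0.018, 0, 0, 0, 0.01, -0.024, 0, 0, 0, 0.01, -0.03, 0, 0, 0, 0.01, -0.036, 0, 0, 0, 0.01, -0.042, 0, 0, 0],
  "force": 10
}}

```text
time: 8.28
position: [0.4105, -0.3482, 0.0766]
tool_rot: [-0.0, 1.0, 0.001, 0.002]
ft_force: [-2.0, -0.1, 3.3]
grip_width: 0.0219
```

```bash
python3 - <<'E'
from h import *
from rig import cams
go(.367,-.349,.078,1.5708)
c=cams.camera("scene")
cv2.imwrite(f"pics/scene6.png",cv2.resize(c["color"][200:320,60:200,::-1],None,fx=5,fy=5,interpolation=cv2.INTER_CUBIC))
E
```

```text
t 8.28 pos [ 0.4105 -0.3482  0.0766] yawy 1.5713 shift [ 0.0435 -0.0008 -0.0016] turn 0.001 ft [-2.04 -0.11  3.29] w 0.0219 q [-0.91  0.63  1.77  0.01  0.74 -2.49]
```

View pics/scene6.png

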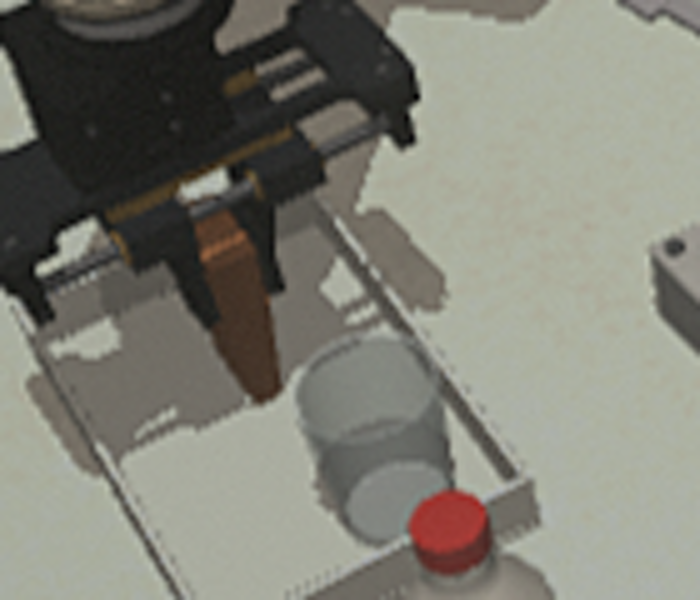

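```bash
python3 - <<'E'
from h import *
c=load("scene")
for z in(.005,.079,.120):
  print(z,[((proj(c,[.4105+a,-.348+b,z])[0]-[60,200])*5).round(0).tolist() for a in(-.02,.02) for b in(-.008,.008)])
E
```

```text
0.005 [[232.0, 382.0], [263.0, 366.0], [270.0, 432.0], [302.0, 416.0]]
0.079 [[196.0, 276.0], [228.0, 260.0], [235.0, 326.0], [268.0, 310.0]]
0.12 [[174.0, 213.0], [208.0, 197.0], [214.0, 263.0], [248.0, 247.0]]
```

Call:
{"op": "send_rows", "data": {
  "steps": [0.01, 0, 0, 0.002, 0, 0.01, 0.004, 0, 0.002, 0, 0.01, 0.008, 0, 0.002, 0, 0.01, 0.012, 0, 0.001, 0, 0.01, 0.012, 0, 0.001, 0],
  "force": 8
}}

```text
time: 8.95
position: [0.3987, -0.3481, 0.0752]
tool_rot: [-0.0, 1.0, 0.001, 0.002]
ft_force: [-0.9, 0.5, -1.4]
grip_width: 0.022
```

```bash
python3 - <<'E'
from h import *
from rig import cams
go(.367,-.349,.078,1.5708)
c=cams.camera("scene")
cv2.imwrite(f"pics/scene7.png",cv2.resize(c["color"][200:320,60:200,::-1],None,fx=5,fy=5,interpolation=cv2.INTER_CUBIC))
from rig import robot
p=robot.get_obs()["position"]
for z in(.005,.079,.120):
  print(z,[((proj(c,[p[0]+a,p[1]+b,z])[0]-[60,200])*5).round(0).tolist() for a in(-.02,.02) for b in(-.008,.008)])
E
```

```text
t 8.95 pos [ 0.3987 -0.3481  0.0752] yawy 1.5708 shift [ 0.0316 -0.0009 -0.003 ] turn 0.0 ft [-0.94  0.47 -1.42] w 0.022 q [-0.93  0.63  1.8   0.01  0.72 -2.51]
0.005 [[221.0, 368.0], [252.0, 352.0], [259.0, 418.0], [290.0, 401.0]]
0.079 [[184.0, 262.0], [217.0, 246.0], [223.0, 312.0], [256.0, 295.0]]
0.12 [[163.0, 199.0], [196.0, 183.0], [201.0, 249.0], [235.0, 232.0]]
```

View pics/scene7.png

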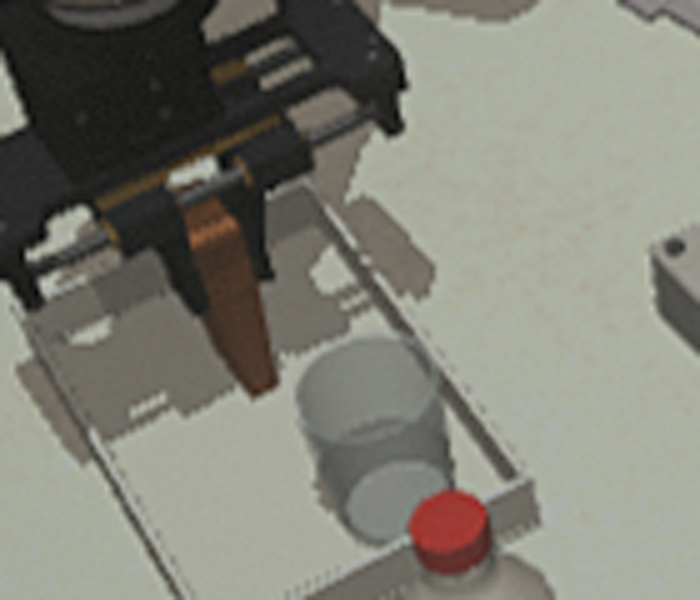

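Call:
{"op": "send_rows", "data": {
  "steps": [0.03, 0, 0, 0, 0, 0.045, 0, 0, 0, 0, 0.06, 0, 0, 0, 0, 0.06, 0, 0, 0, 0]
}}

```text
time: 9.5
position: [0.399, -0.3483, 0.0753]
tool_rot: [-0.0, 1.0, 0.001, 0.002]
ft_force: [-0.5, 0.3, -0.5]
grip_width: 0.0523
```

```bash
python3 - <<'E'
from h import *
from rig import cams
go(.3987,-.348,.2,1.5708)
c=cams.camera("scene")
cv2.imwrite(f"pics/scene8.png",cv2.resize(c["color"][200:320,60:200,::-1],None,fx=5,fy=5,interpolation=cv2.INTER_CUBIC))
E
```

```text
t 9.5 pos [ 0.399  -0.3483  0.0753] yawy 1.5709 shift [-0.0003  0.0005 -0.1247] turn 0.0 ft [-0.49  0.28 -0.5 ] w 0.0523 q [-0.93  0.63  1.8   0.01  0.72 -2.51]
```

View pics/scene8.png

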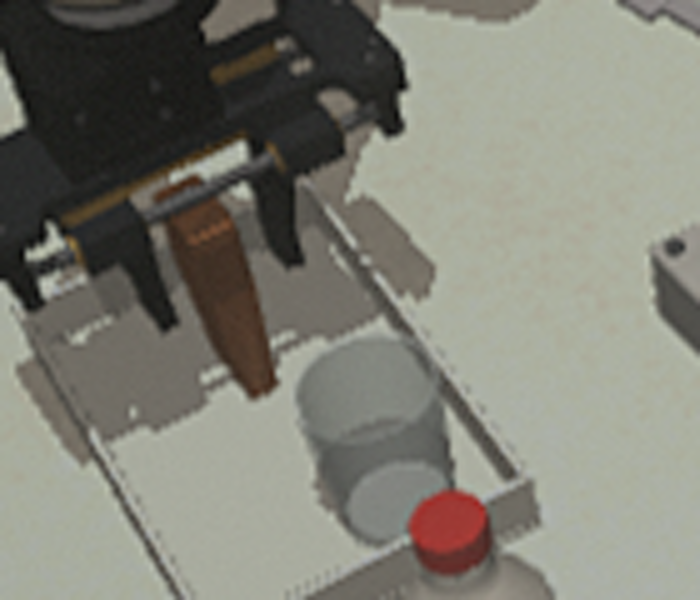

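Call:
{"op": "send_rows", "data": {
  "steps": [0.075, 0, 0, 0, 0, 0.075, 0, 0, -0.01, 0, 0.075, 0, 0, -0.03, 0, 0.075, 0, 0, -0.06, 0, 0.075, 0, 0, -0.1, 0, 0.075, 0, 0, -0.15, 0, 0.075, 0, 0, -0.19, 0]
}}

```text
time: 10.42
position: [0.3982, -0.3487, 0.268]
tool_rot: [-0.0, 1.0, -0.0, 0.003]
ft_force: [0.5, -0.2, 0.6]
grip_width: 0.0749
```

```bash
python3 - <<'E'
from h import *
from rig import cams
go(.59,.04,.26,1.5708)
c=cams.camera("scene")
cv2.imwrite(f"pics/scene9.png",cv2.resize(c["color"][200:320,60:200,::-1],None,fx=5,fy=5,interpolation=cv2.INTER_CUBIC))
c=cams.camera("top");np.savez("top9.npz",**c)
cv2.imwrite(f"pics/top9.png",cv2.resize(c["color"][140:350,220:480,::-1],None,fx=3,fy=2.8,interpolation=cv2.INTER_CUBIC))
E
```

```text
t 10.43 pos [ 0.3982 -0.3487  0.268 ] yawy 1.5709 shift [-0.1918  0.3886  0.0091] turn 0.0 ft [ 0.5  -0.22  0.56] w 0.0749 q [-0.93  0.34  1.62  0.01  1.18 -2.51]
```

View pics/scene9.png

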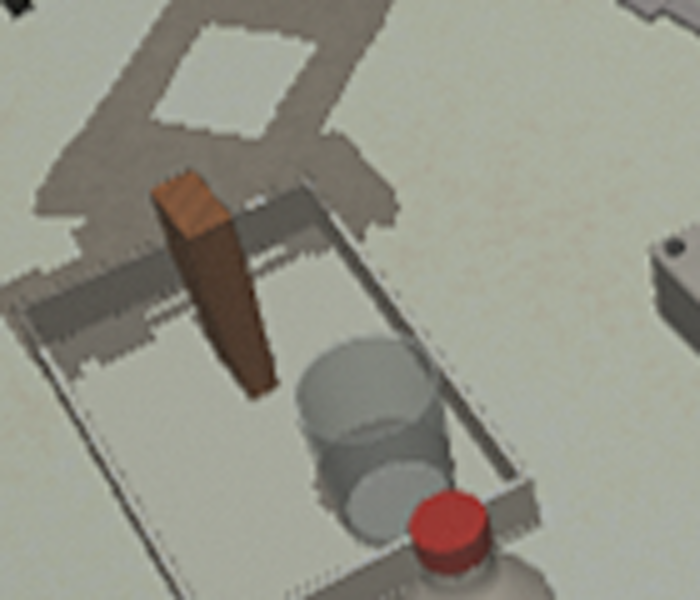

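View pics/top9.png

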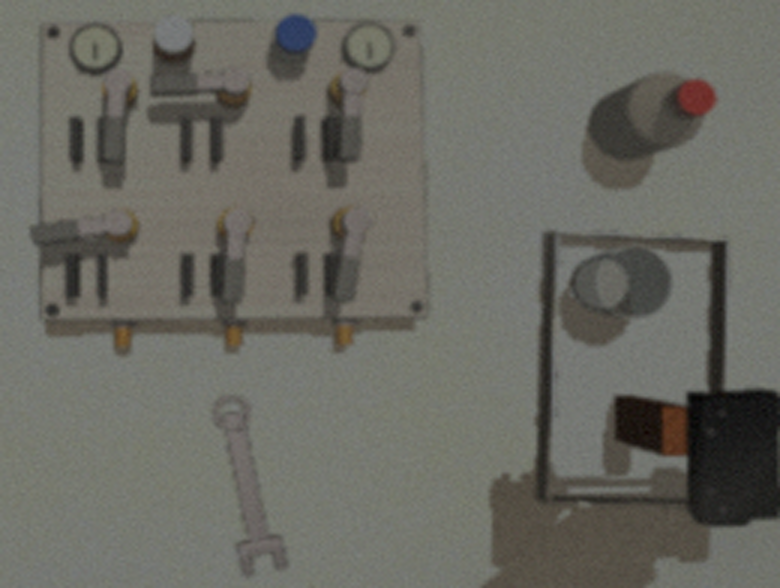

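The wedge is standing in the near half of the tray, let go, and the levers and beaker look unchanged. Next I'll move to the lever with the fingers closed.

Call:
{"op": "send_rows", "data": {
  "steps": [0.0, -0.027, 0.045, 0, 0, 0.0, -0.057, 0.095, 0, 0, 0.0, -0.087, 0.145, 0, 0, 0.0, -0.117, 0.195, 0, 0, 0.0, -0.147, 0.245, 0, 0, 0.0, -0.177, 0.295, 0, 0, 0.0, -0.207, 0.345, 0, 0, 0.0, -0.227, 0.379, 0.02, 0]
}}

```text
time: 11.52
position: [0.6288, 0.0305, 0.2516]
tool_rot: [-0.001, 1.0, -0.004, 0.008]
ft_force: [0.8, 0.1, 0.2]
grip_width: 0.0044
```

```bash
python3 - <<'E'
from h import *
go(.625,.030,.097,1.5708)
E
```

```text
t 11.53 pos [0.6288 0.0305 0.2516] yawy 1.573 shift [0.0062 0.0008 0.1545] turn 0.002 ft [0.85 0.11 0.17] w 0.0044 q [-0.13  0.5   1.4  -0.01  1.23 -1.7 ]
```

Call:
{"op": "send_rows", "data": {
  "steps": [0.0, 0.004, 0, 0.03, 0, 0.0, 0.004, 0, 0.07, 0, 0.0, 0.004, 0, 0.1, 0, 0.0, 0.004, 0, 0.12, 0, 0.0, 0.004, 0, 0.12, 0]
}}

```text
time: 12.15
position: [0.6246, 0.0297, 0.1293]
tool_rot: [-0.001, 1.0, -0.004, 0.005]
ft_force: [-0.6, -0.4, -0.1]
grip_width: 0.0002
```

```bash
python3 - <<'E'
from h import *
from rig import cams
go(.625,.030,.097,1.5708)
c=cams.camera("scene")
cv2.imwrite(f"pics/scene10.png",cv2.resize(c["color"][180:280,250:370,::-1],None,fx=6,fy=6,interpolation=cv2.INTER_CUBIC))
E
```

```text
t 12.15 pos [0.6246 0.0297 0.1293] yawy 1.573 shift [-0.      0.0005  0.0323] turn 0.002 ft [-0.64 -0.4  -0.12] w 0.0002 q [-0.13  0.64  1.52 -0.01  0.97 -1.7 ]
```

View pics/scene10.png

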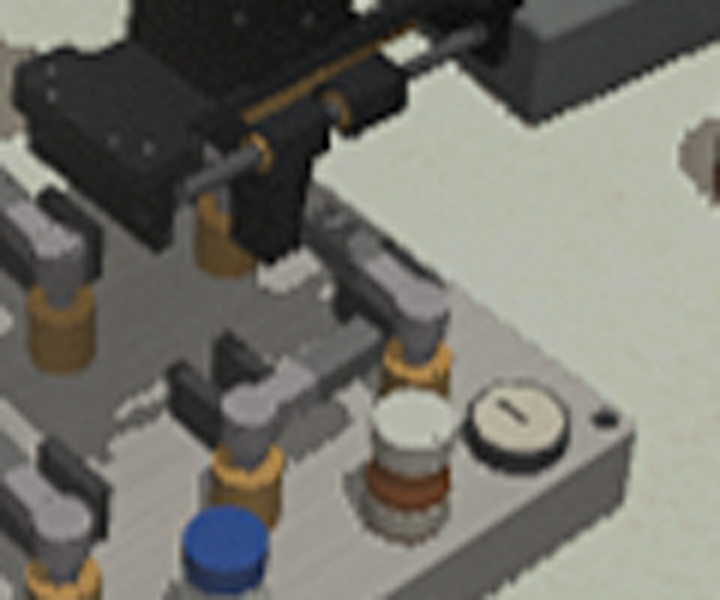

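Call:
{"op": "send_rows", "data": {
  "steps": [0.0, 0, 0, 0.015, 0, 0.0, 0, 0, 0.032, 0, 0.0, 0, 0, 0.032, 0]
}}

```text
time: 12.58
position: [0.6248, 0.0295, 0.0969]
tool_rot: [-0.001, 1.0, -0.004, 0.005]
ft_force: [-0.2, 0.3, 0.0]
grip_width: 0.0004
```

```bash
python3 - <<'E'
from h import *
from rig import cams
go(.625,.030,.097,1.5708)
c=cams.camera("scene")
cv2.imwrite(f"pics/scene11.png",cv2.resize(c["color"][180:280,250:370,::-1],None,fx=6,fy=6,interpolation=cv2.INTER_CUBIC))
ax=np.array([.6745,.070])
for p in np.arange(-.1,1.66,.1):
    d=np.array([-np.cos(p),np.sin(p)]);n=-np.array([np.sin(p),np.cos(p)])
    h=15*abs(np.cos(p))+9.5*abs(np.sin(p))
    f=ax+.048*d+n*(7+h)/1000
    print(round(p,2),f.round(4))
E
```

```text
t 12.57 pos [0.6248 0.0295 0.0969] yawy 1.5729 shift [-0.0002  0.0005 -0.0001] turn 0.002 ft [-0.18  0.32  0.  ] w 0.0004 q [-0.13  0.68  1.54 -0.01  0.91 -1.7 ]
-0.1 [0.629  0.0424]
0.0 [0.6265 0.048 ]
0.1 [0.6245 0.052 ]
0.2 [0.6228 0.0564]
0.3 [0.6215 0.0611]
0.4 [0.6207 0.0661]
0.5 [0.6205 0.0713]
0.6 [0.6209 0.0767]
0.7 [0.6219 0.0821]
0.8 [0.6237 0.0875]
0.9 [0.626  0.0928]
1.0 [0.6291 0.0979]
1.1 [0.6329 0.1027]
1.2 [0.6373 0.107 ]
1.3 [0.6422 0.1109]
1.4 [0.6477 0.1141]
1.5 [0.6536 0.1166]
1.6 [0.659  0.1185]
```

View pics/scene11.png

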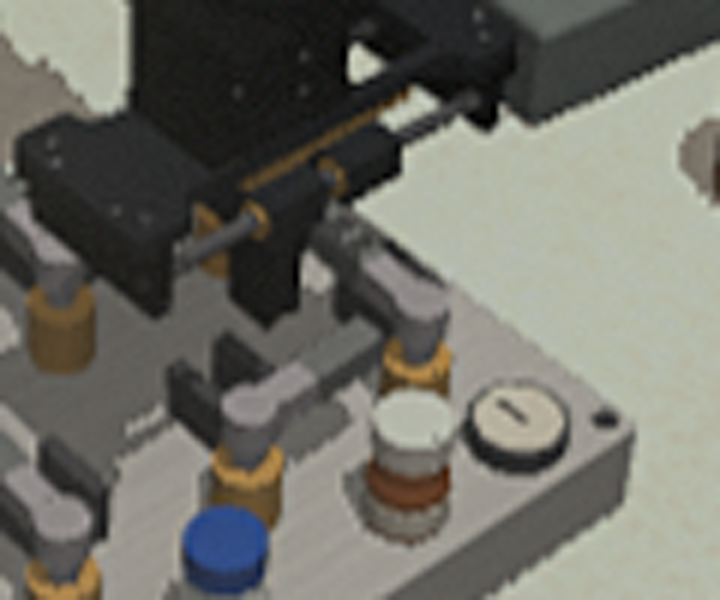

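Call:
{"op": "send_rows", "data": {
  "steps": [0.0, 0, 0.012, 0, 0, 0.0, 0, 0.022, 0, 0, 0.0, 0.003, 0.031, 0, 0, 0.0, 0.004, 0.042, 0, 0, 0.0, 0.003, 0.052, 0, 0, 0.0, -0.001, 0.063, 0, 0, 0.0, -0.008, 0.073, 0, 0, 0.0, -0.008, 0.073, 0, 0]
}}

```text
time: 13.62
position: [0.6339, 0.1041, 0.0971]
tool_rot: [-0.001, 1.0, -0.003, 0.006]
ft_force: [0.3, -0.6, -0.8]
grip_width: 0.0005
```

```bash
python3 - <<'E'
from h import *
from rig import cams
go(.653,.1166,.097,1.5708)
c=cams.camera("scene")
cv2.imwrite(f"pics/scene12.png",cv2.resize(c["color"][180:280,250:370,::-1],None,fx=6,fy=6,interpolation=cv2.INTER_CUBIC))
E
```

```text
t 13.62 pos [0.6339 0.1041 0.0971] yawy 1.5737 shift [-0.0191  0.0125  0.0002] turn 0.003 ft [ 0.26 -0.64 -0.77] w 0.0005 q [-0.01  0.7   1.5  -0.01  0.93 -1.58]
```

View pics/scene12.png

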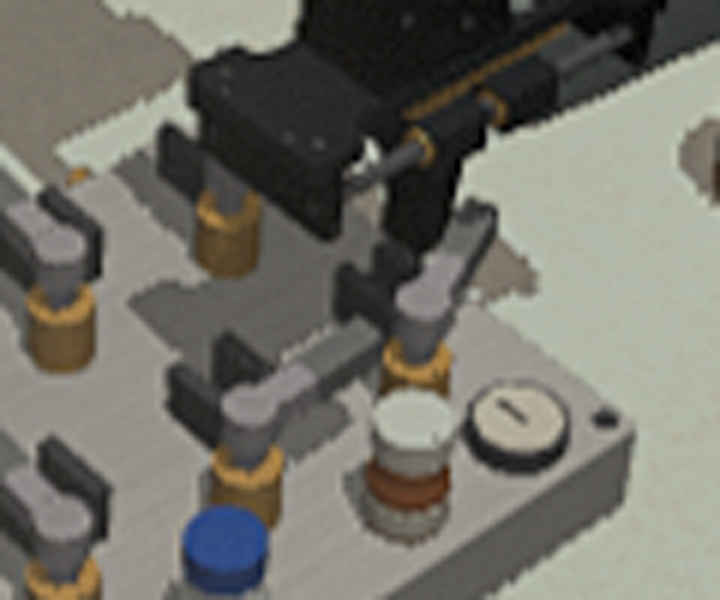

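Call:
{"op": "send_rows", "data": {
  "steps": [0.0, -0.008, 0.007, 0, 0, 0.0, -0.014, 0.01, 0, 0, 0.0, -0.019, 0.012, 0, 0, 0.0, -0.022, 0.013, 0, 0, 0.0, -0.022, 0.013, 0, 0]
}}

```text
time: 14.3
position: [0.6542, 0.1165, 0.0969]
tool_rot: [-0.001, 1.0, -0.003, 0.004]
ft_force: [-4.3, -1.8, 0.3]
grip_width: 0.0007
```

```bash
python3 - <<'E'
from h import *
go(.658,.1166,.097,1.5708)
E
```

```text
t 14.3 pos [0.6542 0.1165 0.0969] yawy 1.5734 shift [-0.0038  0.0001 -0.    ] turn 0.003 ft [-4.28 -1.8   0.32] w 0.0007 q [ 0.01  0.73  1.43 -0.01  0.98 -1.56]
```

Call:
{"op": "send_rows", "data": {
  "steps": [0.0, -0.002, 0, 0, 0, 0.0, -0.003, 0, 0, 0, 0.0, -0.003, 0, 0, 0]
}}

```text
time: 14.68
position: [0.6542, 0.1165, 0.0969]
tool_rot: [-0.001, 1.0, -0.003, 0.0]
ft_force: [-7.2, -1.9, 4.5]
grip_width: 0.0005
```

```bash
python3 - <<'E'
from h import *
from rig import cams
go(.658,.1166,.097,1.5708)
c=cams.camera("scene")
cv2.imwrite(f"pics/scene13.png",cv2.resize(c["color"][180:280,250:370,::-1],None,fx=6,fy=6,interpolation=cv2.INTER_CUBIC))
E
```

```text
t 14.68 pos [0.6542 0.1165 0.0969] yawy 1.5734 shift [-0.0038  0.0001 -0.0001] turn 0.003 ft [-7.23 -1.88  4.51] w 0.0005 q [ 0.01  0.73  1.43 -0.01  0.99 -1.56]
```

View pics/scene13.png

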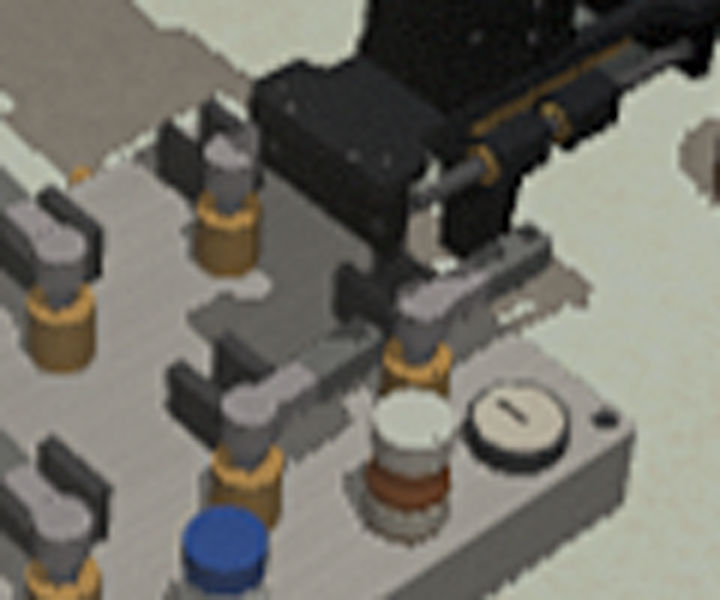

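The position no longer advances as the force grows, so the lever is on its stop. I'll back off and lift.

Call:
{"op": "send_rows", "data": {
  "steps": [0.0, 0.006, 0, 0, 0, 0.0, 0.015, 0, 0, 0, 0.0, 0.015, 0, -0.03, 0, 0.0, 0.015, 0, -0.08, 0, 0.0, 0.015, 0, -0.13, 0, 0.0, 0.0, 0.04, -0.16, 0, 0.0, 0.0, 0.08, -0.16, 0, 0.0, 0.0, 0.08, -0.16, 0]
}}

```text
time: 15.72
position: [0.6538, 0.2008, 0.257]
tool_rot: [-0.003, 1.0, -0.003, 0.002]
ft_force: [-1.1, -0.1, -0.4]
grip_width: 0.0007
```

```bash
python3 - <<'E'
from h import *
from rig import cams
go(.658,.1166,.097,1.5708)
c=cams.camera("scene")
a=load("scene")["color"]
cv2.imwrite(f"pics/scene14.png",cv2.resize(c["color"][180:325,185:360,::-1],None,fx=4,fy=4,interpolation=cv2.INTER_CUBIC))
cv2.imwrite(f"pics/scene14f.png",c["color"][:,:,::-1])
E
```

```text
t 15.72 pos [0.6538 0.2008 0.257 ] yawy 1.5772 shift [-0.0032 -0.0834  0.1605] turn 0.006 ft [-1.12 -0.06 -0.38] w 0.0007 q [ 0.14  0.58  1.23 -0.01  1.33 -1.44]
```

View pics/scene14.png

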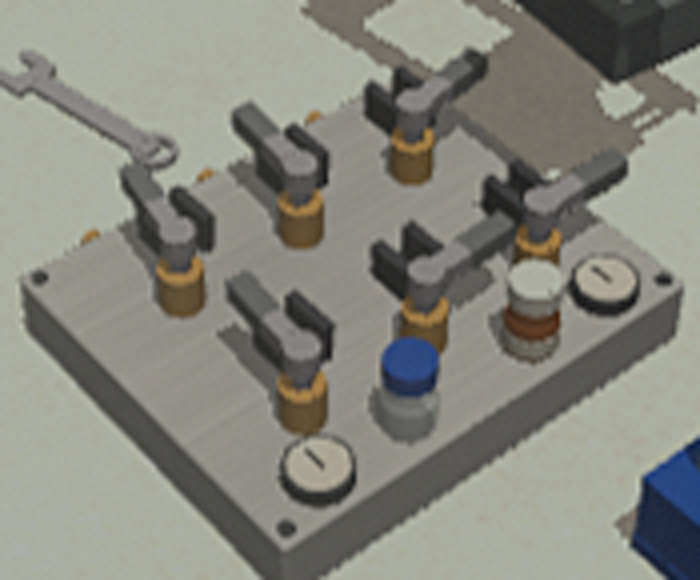

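View pics/scene14f.png

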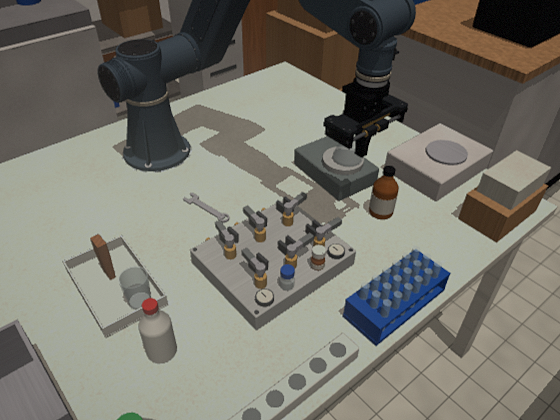

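```bash
python3 - <<'E'
from h import *
c=load("scene");a,b=plane(c,[[320,228.75],[340.5,220.8]],.108)
d=(b-a)[:2];print(a,b,d,"angle",np.arctan2(d[1],-d[0]))
E
```

```text
[0.66862368 0.07515978 0.108     ] [0.67970262 0.13246235 0.108     ] [0.01107894 0.05730258] angle 1.761780905577334
```

```bash
python3 -c "
from rig import hand_in,robot
print(hand_in(), robot.get_obs()['ft_force'])"
```

```text
the job is handed in; nothing more can be done
the job is handed in; nothing more can be done
```

I pulled the wedge out of the far-left valve's clip and left it standing in the near half of the tray. I then swung that valve's lever to its shut stop with the closed fingers, lifted clear and handed the job in at about 15.8 s.

**Wedge:** it swung about 25° in the fingers on the way. I touched its foot down in the tray and dragged it upright before letting go. In the pictures after release it stands free and still.

**Lever:** at the end the fingers stopped advancing at x = 0.6542 while the push grew from 4 to 7 N, so I took that as the stop. A rough pixel check gave 1.76 rad, beyond the 1.571 stop. I put that down to pixel error of about 0.1 rad or more, so it shows the lever is shut but not the exact angle.

**Everything else:** in the last picture the other five levers, both jars, both bottles and the beaker look just as they were at the start. I did not measure the lever tips against the 6 mm limit. I did not check the flask separately, because the gripper partly hides it in that picture. The two cameras disagreed by about 5 mm at first; I used the midpoint, and the grasp was good there.

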